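Pack out the key clamp and hold it shut

TASK

A piano key block is set against the end stop of the clamping jig, too far off for the short stroke of the jig's spring jaw. One by one, stand aluminium packing blocks upright on the jig's narrow raised rail, square across it, between the jaw's wooden pad and the key block, using two or all three as the gap needs, so that the jaw can close it up. Then push the jaw by its brass handle until you feel its pad press on the stack, and finish still holding the jaw there with the stack squeezed firmly (the jaw springs back if let go); leave any block not needed away from the jig and the other tools undisturbed.

Things in the scene. Friction and masses are not known exactly. Their poses are not given: they have to be found in the camera images.
- rail (a point): point on top of the steel rail of the fixed jig, on its centre line, directly below the face of the jaw's pad when the jaw is open. x runs along the rail from the jaw to the end stop (the closing direction), y across it, z up. The rail is 20 mm wide along y, its top is 30 mm above the marble; it runs from 70 mm behind this point to 135 mm ahead. The wooden base below is 70 mm wide and 10 mm high, from 85 mm behind to 145 mm ahead
- stop_face (a point): foot, on the rail's centre line, of the face of the fixed key block (light wood, white top, 24 mm wide along y, 33 mm tall, 26 mm long) that stands against the steel end stop (30 mm wide, 40 mm tall). The gap is the distance from rail to here along the rail, 54 to 88 mm; both never move. Axes as rail
- jaw (a joint): travel of the jaw in m: 0 open (where its return spring holds it), 0.032 at the hard end of its stroke. The return spring takes about 0.8 N at the start and 2.1 N at the end of the stroke
- jaw_handle (a point): point to grip on the jaw's upright brass handle (20 mm along x, 16 mm along y, flat sides), which moves with the jaw; the handle stands 21 mm below to 19 mm above this point, on a steel block 24 mm wide whose top is 61 mm above the marble. It lies 40 mm behind and 52 mm above rail when open. Axes as rail; push along +x to close
- pad: wooden pad at the front of the jaw, 24 mm wide, from 2 to 29 mm above the rail, its face 0 mm ahead of rail when open. It rides on a stiff spring of its own (about 1.5 N per mm, gives 8 mm) and pushes on the stack; its origin lies on the marble below its front face
- packer_a_center (a point): centre of one of three identical loose aluminium packing blocks (plain upright block, 20 mm thick along its x, 40 mm wide along its y, 45 mm tall along z, 70 to 130 g, a dark round mark on each broad face); it starts standing upright on the marble, so this point is then 22.5 mm above it
- packer_b_center (a point): centre of one of three identical loose aluminium packing blocks (plain upright block, 20 mm thick along its x, 40 mm wide along its y, 45 mm tall along z, 70 to 130 g, a dark round mark on each broad face); it starts standing upright on the marble, so this point is then 22.5 mm above it
- packer_c_center (a point): centre of one of three identical loose aluminium packing blocks (plain upright block, 20 mm thick along its x, 40 mm wide along its y, 45 mm tall along z, 70 to 130 g, a dark round mark on each broad face); it starts standing upright on the marble, so this point is then 22.5 mm above it
- awl_mid (a point): bystander: wooden-handled voicing awl lying down, 140 mm long along its x, 25 mm thick; its middle
- tuning_lever_mid (a point): bystander: steel tuning lever lying down, 260 mm long along its x, handle to -x, 46 mm high at its head; its middle
- insulator_mid (a point): bystander: squat green glass insulator, 60 mm wide, 47 mm tall; its middle
- key_top_0_mid (a point): bystander: white celluloid key top lying flat, 50 x 22.5 x 4 mm; its middle
- key_top_1_mid (a point): bystander: white celluloid key top lying flat, 50 x 22.5 x 4 mm; its middle
- key_top_2_mid (a point): bystander: white celluloid key top lying flat, 50 x 22.5 x 4 mm; its middle
- tuning_fork_mid (a point): bystander: steel tuning fork lying flat, 120 mm long along its x, 8 mm thick; its middle
Things that resemble listed ones, but are neither listed nor needed, are in the scene too. Leave any purple look-alike of the part that bears packer_a_center alone.

How it is judged:
By the outcome, as a careful person would: the job done as asked, in the order asked, and still so for the second after the job is handed in, while the arm keeps its last pose, push and grip.
It also fails if it takes over 72 s, if anything falls off the work surface, if the arm or the gripper's body presses on something with over 40 N, if the wrist force passes 120 N, or if a joint passes its speed limit or range.

ROBOT

A 7-joint arm with a two-finger parallel gripper is mounted at the origin on the work surface. World frame = base frame: x ahead of the robot, y to its left, z up, the work surface at z = 0. Lengths are in m, angles in rad, forces in N, time in s.
With the tool pointing down it reaches from about 0.4 to 0.875 m from the base axis. Payload 4.4 kg.
Tool frame: the origin (TCP) lies at the very end of the fingers, on their centre line; the grasp point (between the pads) lies 19 mm behind it (grasp_offset is the distance from the TCP to the grasp point, in m); z points along the fingers, y is the direction in which the jaws open and shut (so a half turn about z gives the same grasp; the last joint's range is limited). The gripper opens to 85 mm and grips with 20 to 120 N. Pads are 22 mm wide; open, the fingers measure 114 mm over their backs; the gripper's body (76 mm by 85 mm) begins 54 mm behind the grasp point. The pads swing forward as they close: fully open they stand 13 mm farther back than shut.
Start: joints at [1.078, 0.628, 0.038, 1.517, -0.027, 0.996, -0.02], TCP at [0.269, -0.592, 0.231] pointing down, gripper open.
Joint ranges: [-3.06, 3.06], [-0.37, 2.12], [-1.25, 1.32], [0.18, 2.47], [-1.1, 4.24], [0.23, 1.98], [-2.94, 2.94]. Speed limits (rad/s): [2.57, 2.57, 3.14, 3.14, 3.14, 3.14, 3.14].

INTERFACE

Orientations are given as a rotation vector (axis times angle).
In Python, from rig import sense, snapshot, camera_info, hand_in, grasp_offset gives the robot as it stands.
- The arm moves only by the tool step_arm, never from a script. Its argument "motion" is a list that holds one entry, the list of rows, each a list of 4 numbers: the shift along the world's x, y, z in cm, then the turn about the world's z in degrees. A call has 1 to 20 rows; each row shifts and turns the pose as measured when the row begins; what a row does not reach is not made up. A row lasts 1/10 s, in which the tool goes at most 50 mm and 8.59 degrees, less where a joint would pass 70% of its speed; a pose out of reach is approached as far as the arm can. A call is refused whole if a number of a shift passes 5 or a number of a turn 8.59, either way. A call with a gripper value outside its range is refused whole. "hand" is the closure in counts, from 0 (fully open) to 255 (shut), set as the call begins (left out, the last holds). The fingers move at their own pace and stop on an object; "grip_force" is the grip in N (left out, the last holds). Time passes only in rows, so rows that do not move let the fingers close. It gives the time, the measured TCP pose, the force and the opening at its end, in the units of the state.
- sense(): the state, without advancing time (a new reading comes with each control period).
- snapshot(name): name is "side" or "top"; returns the picture (420x560x3 uint8, red, green, blue); there is no depth.
- camera_info(name): a dict with "fx", "fy", "cx", "cy" (pixels), "rvec" (rotation vector, rad) and "tvec" (3), from world to camera coordinates, as OpenCV has them. Camera axes: x right, y down, z forward; pixel columns grow to the right and rows downward; lengths in m; the calibration is good to about 2 mm. A picture is of the moment at which its call begins. camera_info takes no time and is no camera call.
- hand_in(): hands the job in, once; it reports no verdict.
The state is a dict: "clock": time; "joint_pos": joint angles; "joint_velocities": joint speeds; "tau": joint torques, N m; "ee_pos": TCP position; "tcp_rot": TCP orientation; "ft_force": force on the tool from outside, world axes, zero at the start; "moment": the same for the moment, N m; "finger_gap": finger opening in m.
Only numpy, scipy, OpenCV 4.12 (cv2) and the standard library are available. Lean on these libraries where they do the work, as an engineer would, in place of code of your own. Each camera call takes 0.05 s, during which the arm holds its last target. There are 200 camera calls.

## Working session

There is one attempt and no reset: what is moved stays moved. The work goes in short steps, Python scripts to look and compute and a tool call to move; the robot and the scene stay as the last step left them, time stands still between calls to the robot, and variables do not carry over. Pictures are saved under pics/ and viewed, about 8 in all and at most 12, crops included, and the job is handed in when it is done.

Besides the shell and the picture viewer there is one more tool, called in YAML: its name, and indented under it one key for each argument. step_arm: Moves the arm, as the interface text tells. Its arguments: {"type":"object","properties":{"motion":{"type":"array","items":{"type":"array","items":{"type":"array","items":{"type":"number"}}}},"hand":{"type":"number"},"grip_force":{"type":"number"}},"required":["motion"]}

```bash
mkdir -p pics; ls; python3 - <<'E'
from rig import *
import cv2
s=sense();print(s['clock'],s['ee_pos'],s['tcp_rot'],s['finger_gap'],grasp_offset if not callable(grasp_offset) else grasp_offset())
for n in('side','top'):
    cv2.imwrite(f'pics/{n}0.png',snapshot(n)[:,:,::-1]);print(n,camera_info(n))
E
```

```text
pics
0.0 [ 0.26886714 -0.5911225   0.23040264] [-3.06858411e+00 -6.64959153e-01  6.06554354e-04] 0.08546696635732014 0.0187
side {'fx': 403.1483998847135, 'fy': 403.1483998847135, 'cx': 279.78725335232775, 'cy': 208.23973329627074, 'rvec': array([ 2.09209538, -0.68723148,  0.34945877]), 'tvec': array([-0.40186463,  0.26804329,  0.71597097])}
top {'fx': 540.5741193480349, 'fy': 540.5741193480349, 'cx': 280.48818664644347, 'cy': 213.70318282973855, 'rvec': array([ 2.21893784, -2.16099997,  0.06987943]), 'tvec': array([0.02330018, 0.53268412, 1.51960309])}
```

View pics/top0.png

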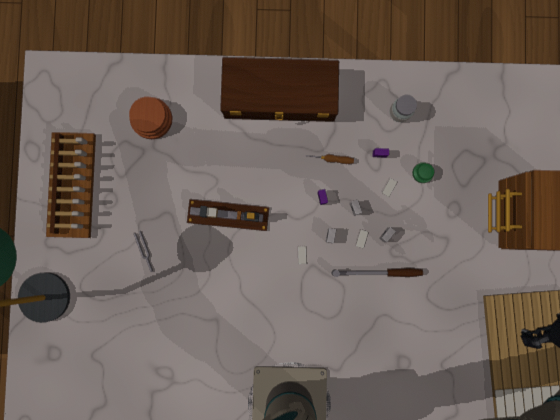

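View pics/side0.png

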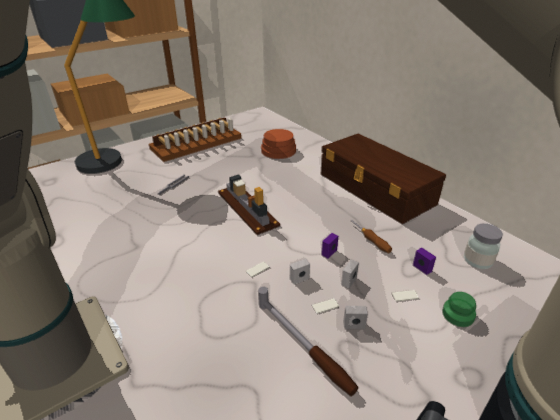

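Top view: jig at about (190–268, 200–228), with the brass handle on its right end (so it closes toward the left, world +y). Grey packers are at about (332,236), (358,207) and (389,234); the purple decoys are at (323,197) and (381,153). The side view agrees. Next I'll enlarge both.

```bash
cat > h.py <<'E'
import numpy as np,cv2
from rig import *
def P(n,pts):
    c=camera_info(n);K=np.array([[c['fx'],0,c['cx']],[0,c['fy'],c['cy']],[0,0,1]])
    return cv2.projectPoints(np.float64(pts).reshape(-1,1,3),c['rvec'],c['tvec'],K,None)[0][:,0]
def R(n,u,v,z):
    c=camera_info(n);M=cv2.Rodrigues(c['rvec'])[0];o=-M.T@c['tvec']
    d=M.T@np.array([(u-c['cx'])/c['fx'],(v-c['cy'])/c['fy'],1]);return o+d*(z-o[2])/d[2]
E
python3 - <<'E'
import cv2,numpy as np
from h import *
t=cv2.imread('pics/top0.png');s=cv2.imread('pics/side0.png')
f=lambda im,x,y,w,h,k:cv2.convertScaleAbs(cv2.resize(im[y:y+h,x:x+w],None,fx=k,fy=k,interpolation=cv2.INTER_CUBIC),alpha=1.5)
a=f(t,180,190,100,50,8);b=f(s,210,165,80,70,7)[:, :]
cv2.imwrite('pics/jig.png',np.vstack([a[:,:800][:300] if 0 else cv2.resize(a,(600,300)),cv2.resize(f(s,210,170,80,40,7),(600,300))]))
cv2.imwrite('pics/blk.png',np.vstack([f(t,295,185,120,60,6),cv2.resize(f(s,240,225,140,70,5),(720,360))])[:720])
im=cv2.imread('pics/blk.png');cv2.imwrite('pics/blk.png',cv2.resize(im,None,fx=.8,fy=.8))
E
```

```text
(no output)
```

View pics/jig.png

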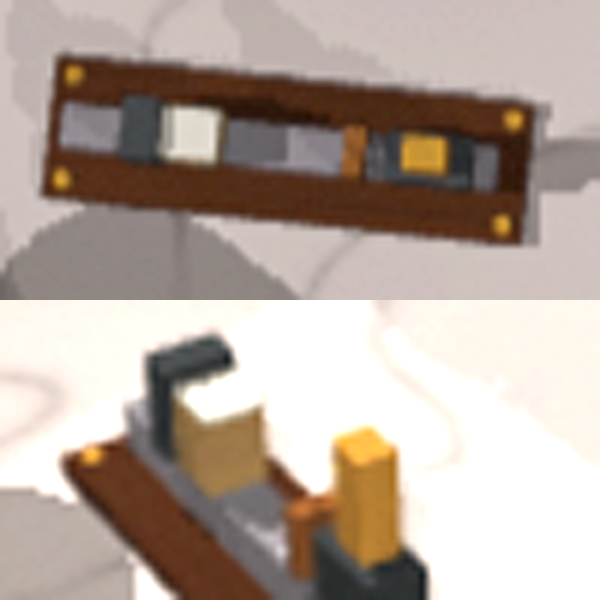

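View pics/blk.png

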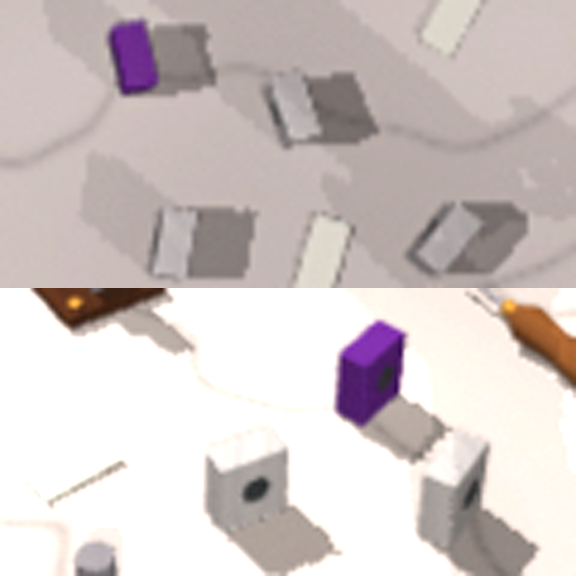

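Jig crop (6x, offset 180,190): base corners are (58,55), (537,103), (522,243), (43,195). The key block's face edge is at x≈222 and the pad face at x≈342. Block crop (4.8x, offset 295,185): packer tops are centred at about (177,242), (296,106) and (447,236). Now I'll measure with masks.

```bash
python3 - <<'E'
from h import *
t=cv2.imread('pics/top0.png')
u=lambda p:((np.array(p)+.5)/6-.5+[180,190])
C=np.array([R('top',*u(p),.01) for p in[(58,55),(537,103),(522,243),(43,195)]])
print('base',C.round(4),'len',np.linalg.norm(C[0]-C[1]),np.linalg.norm(C[3]-C[2]),'w',np.linalg.norm(C[0]-C[3]),np.linalg.norm(C[1]-C[2]))
ax=(C[0]+C[3]-C[1]-C[2])[:2];ax/=np.linalg.norm(ax);yax=np.array([-ax[1],ax[0]]);print('axis deg',np.degrees(np.arctan2(ax[1],ax[0])))
cen=C.mean(0)[:2];rail=cen-ax*.030;print('rail from base',rail)   # base -85..145 -> centre +30
for nm,p,z in[('key top mid face',(222,135),.063),('key far',(163,132),.063),('padface',(342,151),.059),('pad back',(366,152),.059),('handle mid',(424,153),.101)]:
    q=R('top',*u(p),z)[:2]-rail;print(nm,(q@ax*1000).round(1),(q@yax*1000).round(1))
big=cv2.resize(t,None,fx=6,fy=6,interpolation=cv2.INTER_CUBIC)
hsv=cv2.cvtColor(big,cv2.COLOR_BGR2HSV)
for nm,c in dict(a=(177,242),b=(296,106),c=(447,236)).items():
    x,y=int((c[0]/4.8+295)*6),int((c[1]/4.8+185)*6)
    g=big.astype(int);d=abs(g-np.median(g[y-6:y+7,x-6:x+7].reshape(-1,3),0)).max(2)
    m=(d<14).astype(np.uint8);m=cv2.morphologyEx(m,cv2.MORPH_OPEN,np.ones((5,5)))
    win=np.zeros_like(m);cv2.circle(win,(x,y),62,1,-1);m*=win
    n,l=cv2.connectedComponents(m);k=(l==l[y,x]).astype(np.uint8)
    r=cv2.minAreaRect(cv2.findContours(k,0,1)[0][0]);bp=cv2.boxPoints(r)
    W=np.array([R('top',*((p+.5)/6-.5),.045)for p in bp])
    e=[np.linalg.norm(W[i]-W[i-1])for i in(1,2)];v=(W[1]-W[0] if e[0]>e[1] else W[2]-W[1])
    print(nm,(r[0]),W.mean(0).round(4),np.round(e,4),'long axis deg',np.degrees(np.arctan2(v[1],v[0]))%180)
s=sense();M=cv2.Rodrigues(s['tcp_rot'])[0];print(M.round(3))
E
```

```text
base [[0.5682 0.2992 0.01  ]
 [0.5513 0.0705 0.01  ]
 [0.4845 0.0757 0.01  ]
 [0.5013 0.3039 0.01  ]] len 0.22934860482666905 0.22872698864075655 w 0.06706653579011707 0.06702452856619998
axis deg 85.78834204127932
rail from base [0.52412705 0.15739749]
key top mid face 56.4 -0.5
key far 83.5 0.8
padface 1.1 1.1
pad back -9.9 0.5
handle mid -39.1 0.5
a (1980.285400390625, 1411.654541015625) [ 0.4748 -0.1009  0.045 ] [0.0575 0.0476] long axis deg 179.39441488756154
b (2129.508056640625, 1240.9736328125) [ 0.556  -0.1687  0.045 ] [0.0577 0.0477] long axis deg 175.50956360614873
c (2317.1259765625, 1404.2984619140625) [ 0.4823 -0.2571  0.045 ] [0.0574 0.0473] long axis deg 177.17939203346796
[[ 0.91   0.414 -0.001]
 [ 0.414 -0.91   0.002]
 [-0.    -0.002 -1.   ]]
```

```bash
python3 - <<'E'
from h import *
t=cv2.imread('pics/top0.png')
x0,y0=295,185
big=cv2.resize(t[y0:y0+60,x0:x0+120],None,fx=6,fy=6,interpolation=cv2.INTER_CUBIC)
hsv=cv2.cvtColor(big,cv2.COLOR_BGR2HSV)
out=cv2.convertScaleAbs(big,alpha=1.5)
for nm,c in dict(a=(177,242),b=(296,106),c=(447,236)).items():
    x,y=int(c[0]*1.25),int(c[1]*1.25)
    print(nm,np.median(big[y-6:y+7,x-6:x+7].reshape(-1,3),0),'marble near',big[y,x-40],hsv[y,x],hsv[y,x-40])
    s=big[...,2].astype(int)-big[...,0];base=np.median(s[y-6:y+7,x-6:x+7])   # greyness: marble is pinkish
    v=big.max(2).astype(int);b=np.median(v[y-6:y+7,x-6:x+7])
    m=((abs(s-base)<7)&(abs(v-b)<22)).astype(np.uint8);m=cv2.morphologyEx(m,cv2.MORPH_OPEN,np.ones((9,9)))
    win=np.zeros_like(m);cv2.circle(win,(x,y),60,1,-1);m*=win
    l=cv2.connectedComponents(m)[1];k=(l==l[y,x]).astype(np.uint8)
    r=cv2.minAreaRect(max(cv2.findContours(k,0,1)[0],key=cv2.contourArea));bp=cv2.boxPoints(r)
    cv2.polylines(out,[bp.astype(int)],1,(0,0,255),1)
    W=np.array([R('top',*((p+.5)/6-.5+[x0,y0]),.045)for p in bp])
    e=[np.linalg.norm(W[i]-W[i-1])for i in(1,2)];w=(W[1]-W[0] if e[0]>e[1] else W[2]-W[1])
    print(W.mean(0).round(4),np.round(e,4),'long axis deg',np.degrees(np.arctan2(w[1],w[0]))%180)
cv2.imwrite('pics/blk2.png',out)
E
```

```text
a [122. 122. 128.] marble near [113 115 124] [  5  12 128] [  5  23 124]
[ 0.4753 -0.1011  0.045 ] [0.0545 0.0462] long axis deg 179.30923822052063
b [115. 115. 120.] marble near [110 113 120] [174  11 120] [  9  21 120]
[ 0.5567 -0.1688  0.045 ] [0.031  0.0456] long axis deg 12.129781681065651
c [112. 111. 116.] marble near [104 106 114] [  0  11 117] [  6  22 114]
[ 0.4812 -0.2642  0.045 ] [0.0448 0.0215] long axis deg 146.71321578047264
```

View pics/blk2.png

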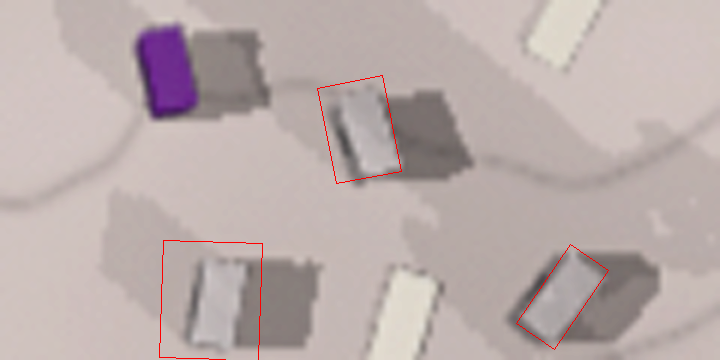

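c is sound (45x21 mm at (0.481,-0.264)), but the masks for a and b leaked into the marble. I'll take their corners straight from this picture: a (205,258), (247,261), (238,348), (196,345); b (339,92), (379,84), (402,169), (364,178).

```bash
python3 - <<'E'
from h import *
for nm,q in dict(a=[(205,258),(247,261),(238,348),(196,345)],b=[(339,92),(379,84),(402,169),(364,178)]).items():
    W=np.array([R('top',*((np.array(p)+.5)/6-.5+[295,185]),.045)for p in q]);v=W[0]+W[1]-W[2]-W[3]
    print(nm,W.mean(0).round(4),[round(np.linalg.norm(W[i]-W[i-1]),4)for i in range(4)],np.degrees(np.arctan2(v[1],v[0]))%180)
    c=W.mean(0);print(' side px of top',P('side',[c]).round(0))
E
```

```text
a [ 0.4743 -0.1061  0.045 ] [np.float64(0.0406), np.float64(0.0195), np.float64(0.0406), np.float64(0.0195)] 175.26738017968276
 side px of top [[300. 264.]]
b [ 0.5562 -0.174   0.045 ] [np.float64(0.0417), np.float64(0.019), np.float64(0.041), np.float64(0.0182)] 16.686635800911002
 side px of top [[351. 266.]]
```

step_arm:
  motion:
    - [[3,5,0,8],[3,5,0,8],[3,5,0,8],[3,5,-1,8],[3,5,-1,8],[2,5,-1,8],[2,5,-1,8],[1,5,-1,4],[0,5,-1,0],[0,4,0,0],[0,0,0,0]]
  hand: 0
  grip_force: 40

```text
clock: 1.2
ee_pos: [0.4424, -0.1371, 0.1736]
tcp_rot: [2.28, 2.157, 0.001]
ft_force: [-0.1, 0.3, 0.0]
finger_gap: 0.0858
```

step_arm:
  motion:
    - [[1.6,1.55,0,-1.5],[1.6,1.55,0,0],[0,0,-4,0],[0,0,-4,0],[0,0,-3,0],[0,0,0,0]]

```text
clock: 1.8
ee_pos: [0.4776, -0.1061, 0.0612]
tcp_rot: [2.304, 2.124, 0.004]
ft_force: [0.2, 0.0, -0.1]
finger_gap: 0.0853
```

```bash
python3 - <<'E'
from h import *
a=snapshot('side')[:,:,::-1][190:330,230:400];b=snapshot('top')[:,:,::-1][180:270,280:400]
s=sense();print(s['ee_pos'],s['tcp_rot'])
cv2.imwrite('pics/ap.png',cv2.convertScaleAbs(np.hstack([cv2.resize(a,(486,400)),cv2.resize(b,(313*400//300//1,400))])[:, :800],alpha=1.3))
E
```

```text
[ 0.47986636 -0.10644496  0.06413994] [2.30139015 2.12062221 0.00927556]
```

View pics/ap.png

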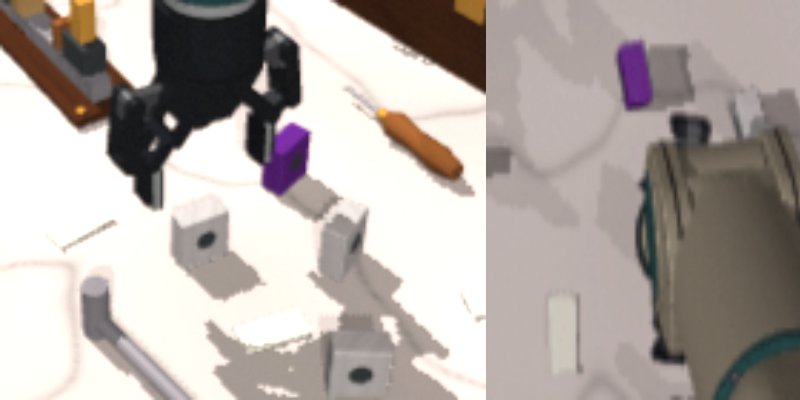

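Picture: the open fingers straddle packer a (block top at about (200,210) in the crop, fingertip midpoint at about (205,180)), which fits the measured pose. Going down.

step_arm:
  motion:
    - [[-0.5,0,-2,0],[0,0,-2,0],[0,0,-0.8,0],[0,0,0,0]]

```text
clock: 2.3
ee_pos: [0.4805, -0.109, 0.0218]
tcp_rot: [2.296, 2.11, 0.022]
ft_force: [0.4, -0.2, 0.2]
finger_gap: 0.0849
```

step_arm:
  motion:
    - [[0,0,0,0],[0,0,0,0],[0,0,0,0],[0,0,0,0],[0,0,0,0],[0,0,0,0],[0,0,0,0],[0,0,0,0]]
  hand: 255

```text
clock: 3.1
ee_pos: [0.4829, -0.1099, 0.0261]
tcp_rot: [2.293, 2.106, 0.027]
ft_force: [0.0, -1.0, -2.1]
finger_gap: 0.0392
```

step_arm:
  motion:
    - [[0,0,4,0],[0,0,4,0],[1,2,3,0]]

```text
clock: 3.4
ee_pos: [0.4868, -0.0915, 0.1333]
tcp_rot: [2.306, 2.109, 0.009]
ft_force: [1.4, 0.2, -2.1]
finger_gap: 0.0385
```

```bash
cat >> h.py <<'E'
def tool():
    s=sense();M=cv2.Rodrigues(np.float64(s['tcp_rot']))[0]
    print('t',round(s['clock'],2),'p',np.round(s['ee_pos'],4),'yaw',round(np.degrees(np.arctan2(M[1,1],M[0,1]))%180,2),'zaxis',M[:,2].round(4),'f',np.round(s['ft_force'],1),'gap',round(s['finger_gap'],4))
E
python3 - <<'E'
from h import *
tool();
for i in range(3): snapshot('side');tool()
E
```

```text
t 3.4 p [ 0.4868 -0.0915  0.1333] yaw 174.9 zaxis [ 0.0158 -0.0083 -0.9998] f [ 1.4  0.2 -2.1] gap 0.0385
t 3.45 p [ 0.4931 -0.0855  0.1378] yaw 175.27 zaxis [ 0.0282 -0.0049 -0.9996] f [3.6 4.1 1.2] gap 0.039
t 3.5 p [ 0.4929 -0.0863  0.1359] yaw 175.36 zaxis [ 0.0283 -0.0054 -0.9996] f [ 1.5 -0.1 -1. ] gap 0.0392
t 3.55 p [ 0.4907 -0.0877  0.134 ] yaw 175.3 zaxis [ 0.0238 -0.0063 -0.9997] f [ 0.6 -0.5 -2.3] gap 0.0389
```

step_arm:
  motion:
    - [[0.4,2,1.5,0],[0.4,3.5,0.5,0.5],[0.4,3.5,0,0],[0.4,3.5,0,0],[0.4,3.5,0,0],[0.4,3.5,0,0],[0.4,3.5,0,0],[0.2,2.5,0,0],[0,1.5,0,0],[0,0.5,0,0]]

```text
clock: 4.55
ee_pos: [0.5099, 0.1863, 0.1405]
tcp_rot: [2.303, 2.118, -0.022]
ft_force: [0.5, 0.1, -1.8]
finger_gap: 0.0393
```

```bash
python3 - <<'E'
from h import *
for i in range(4): snapshot('top')
tool()
E
```

```text
t 4.75 p [0.5106 0.1829 0.1414] yaw 174.96 zaxis [-0.0012 -0.0204 -0.9998] f [-0.5 -0.1 -0.9] gap 0.0391
```

step_arm:
  motion:
    - [[0.8,0.7,0,0.8],[0.8,0.7,-1,0],[0,0,-2,0],[0,0,-2,0],[0,0,-1,0]]

```text
clock: 5.25
ee_pos: [0.5329, 0.1945, 0.0797]
tcp_rot: [2.295, 2.118, -0.015]
ft_force: [0.0, -0.6, -0.8]
finger_gap: 0.0393
```

```bash
python3 - <<'E'
from h import *
for i in range(3): snapshot('top')
b=snapshot('side')[:,:,::-1][165:235,210:300]
tool()
cv2.imwrite('pics/pl1.png',cv2.convertScaleAbs(cv2.resize(b,None,fx=8,fy=8,interpolation=cv2.INTER_CUBIC),alpha=1.2))
E
```

```text
t 5.45 p [0.533  0.195  0.0816] yaw 175.42 zaxis [ 0.0067 -0.0192 -0.9998] f [-0.6  0.1 -2.2] gap 0.0389
```

View pics/pl1.png

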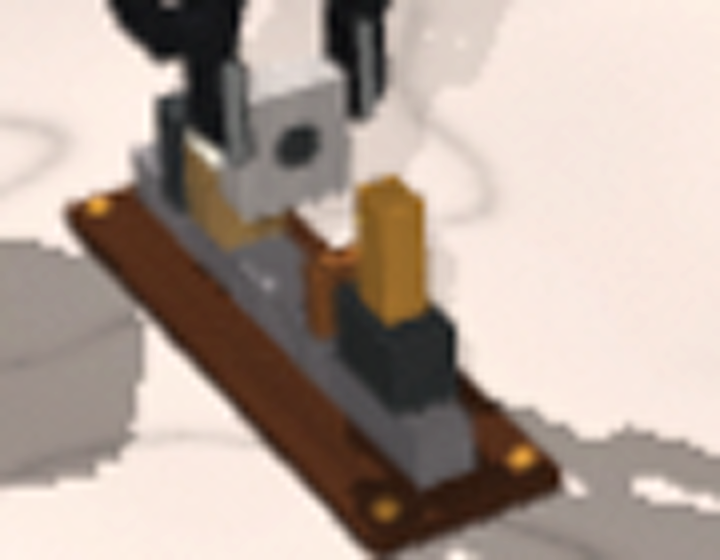

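```bash
python3 - <<'E'
from h import *
def X(u,v,x):
    a,b=R('side',u,v,0),R('side',u,v,.2);return a+(b-a)*(x-a[0])/(b[0]-a[0])
u=lambda p:(np.array(p)+.5)/8-.5+[210,165]
for x in(.529,.533,.537): print(x,X(*u((297,145)),x).round(4))
for p,q in((( 245,222),-.02),((347,183),.02),((345,80),.02)): print(p,X(*u(p),.533+q).round(4))
# check vs known: handle top near-left/right corners, key-face
print('handle top centre',P('side',[[.5241-.04*.073,.1574-.04*.997,.101]])[0], 'pix',u((391,187)))
print('keyface bottom',P('side',[[.5282+.012,.2131-.0009,.03],[.5282-.012,.2131+.0009,.03]]),'pix left',u((232,248)))
E
```

```text
0.529 [0.529  0.1875 0.0821]
0.533 [0.533  0.1943 0.0773]
0.537 [0.537  0.2011 0.0726]
(245, 222) [0.513  0.197  0.0536]
(347, 183) [0.553  0.1969 0.0539]
(345, 80) [0.553  0.1948 0.0947]
handle top centre [258.87738426 188.98730688] pix [258.4375 187.9375]
keyface bottom [[246.33206296 193.97958292]
 [238.44957545 196.57962997]] pix left [238.5625 195.5625]
```

step_arm:
  motion:
    - [[-0.5,-0.3,0,0.4],[0,0,-0.8,0],[0,0,-0.8,0],[0,0,-0.5,0]]

```text
clock: 5.85
ee_pos: [0.5297, 0.1924, 0.0624]
tcp_rot: [2.286, 2.125, -0.003]
ft_force: [0.2, -0.0, -1.7]
finger_gap: 0.0391
```

```bash
python3 - <<'E'
from h import *
for i in range(4): snapshot('top');tool()
E
```

```text
t 5.9 p [0.5293 0.1923 0.0617] yaw 175.84 zaxis [ 0.0115 -0.0172 -0.9998] f [ 0.7 -0.3 -1.6] gap 0.0396
t 5.95 p [0.5294 0.1924 0.062 ] yaw 175.84 zaxis [ 0.0114 -0.0173 -0.9998] f [-0.2  0.9 -1.9] gap 0.0389
t 6.0 p [0.5296 0.1925 0.0624] yaw 175.85 zaxis [ 0.0118 -0.017  -0.9998] f [ 0.4  0.3 -1.3] gap 0.039
t 6.05 p [0.5298 0.1926 0.0627] yaw 175.84 zaxis [ 0.0124 -0.0168 -0.9998] f [ 0.8  1.  -0.8] gap 0.0389
```

step_arm:
  motion:
    - [[-0.2,0,-0.4,0],[0,0,-0.4,0]]

```text
clock: 6.25
ee_pos: [0.5282, 0.1928, 0.0552]
tcp_rot: [2.285, 2.125, -0.002]
ft_force: [-10.7, -3.7, 45.5]
finger_gap: 0.0392
```

step_arm:
  motion:
    - [[0,0,-0.3,0]]

```text
clock: 6.35
ee_pos: [0.5281, 0.1929, 0.0552]
tcp_rot: [2.285, 2.124, -0.002]
ft_force: [-12.3, -4.2, 52.9]
finger_gap: 0.0391
```

step_arm:
  motion:
    - [[0,0,-0.3,0]]

```text
clock: 6.45
ee_pos: [0.5281, 0.1929, 0.0553]
tcp_rot: [2.284, 2.123, -0.002]
ft_force: [-6.7, -3.7, 29.7]
finger_gap: 0.039
```

step_arm:
  motion:
    - [[0,0,0.05,0]]

```text
clock: 6.55
ee_pos: [0.5283, 0.1931, 0.0571]
tcp_rot: [2.283, 2.123, 0.001]
ft_force: [-0.1, -0.4, -1.6]
finger_gap: 0.0393
```

step_arm:
  motion:
    - [[0,0,0.1,0],[0,0,0,0],[0,0,0,0],[0,0,0,0]]
  hand: 0

```text
clock: 6.95
ee_pos: [0.5288, 0.1934, 0.058]
tcp_rot: [2.282, 2.123, 0.002]
ft_force: [-0.3, 0.9, 0.2]
finger_gap: 0.085
```

step_arm:
  motion:
    - [[0,0,2,0],[0,0,3,0],[0,0,4,0],[0,-3,3,0],[0,-5,0,3],[0,-5,0,4],[0,-5,0,4],[0,-5,0,5]]

```text
clock: 7.75
ee_pos: [0.5275, -0.0317, 0.1802]
tcp_rot: [1.932, 2.45, 0.011]
ft_force: [0.4, -0.3, -0.4]
finger_gap: 0.0853
```

```bash
python3 - <<'E'
from h import *
for i in range(2): b=snapshot('side')
t=snapshot('top');tool()
b=b[:,:,::-1][165:235,210:300];t=t[:,:,::-1][190:240,180:280]
cv2.imwrite('pics/pl2.png',cv2.convertScaleAbs(np.hstack([cv2.resize(b,(450,350),interpolation=cv2.INTER_CUBIC),cv2.resize(t,(350,175),interpolation=cv2.INTER_CUBIC).repeat(2,0)]),alpha=1.3))
cv2.imwrite('pics/pl2.png',cv2.convertScaleAbs(np.vstack([cv2.resize(b,None,fx=4,fy=4,interpolation=cv2.INTER_CUBIC)[:,:360],]),alpha=1.3))
B=cv2.copyMakeBorder(cv2.resize(b,None,fx=4,fy=4,interpolation=cv2.INTER_CUBIC),0,0,0,240,0)
cv2.imwrite('pics/pl2.png',cv2.convertScaleAbs(np.vstack([B,cv2.resize(t,None,fx=6,fy=6,interpolation=cv2.INTER_CUBIC)]),alpha=1.4))
E
```

```text
t 7.9 p [ 0.527  -0.0357  0.1796] yaw 12.69 zaxis [ 0.0201 -0.0101 -0.9997] f [ 0.2  0.6 -0. ] gap 0.0856
```

View pics/pl2.png

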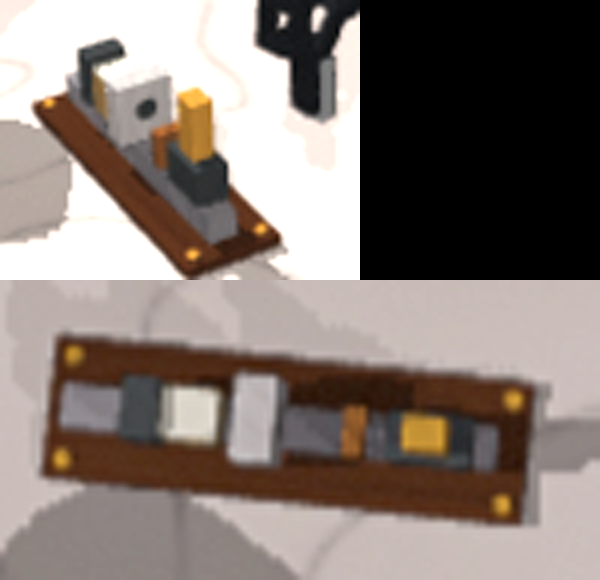

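Block 1 stands on the rail: its top spans about (230–283, 373–465) in the picture, just short of the key face at x≈222, and the pad is untouched. Next I'll work out its position and go for b.

```bash
python3 - <<'E'
from h import *
u=lambda p:((np.array(p)+.5)/6-.5+[180,190])
rail=np.array([.5241,.1574]);ax=np.array([.0734,.9973]);ya=np.array([-.9973,.0734])
for p in[(255,139),(230,139),(237,94),(281,97),(275,186),(229,182)]:
    q=R('top',*u(p),.075)[:2]-rail;print(p,(q@ax*1000).round(1),(q@ya*1000).round(1))
E
```

```text
(255, 139) 39.7 0.4
(230, 139) 51.1 1.6
(237, 94) 50.1 -19.2
(281, 97) 30.0 -19.8
(275, 186) 28.4 20.8
(229, 182) 49.4 21.1
```

step_arm:
  motion:
    - [[1,-4,0,3],[1,-5,-1,1],[0.8,-3,-3,0],[0,-1.5,-3,0],[0,-0.3,-2,0]]

```text
clock: 8.4
ee_pos: [0.5609, -0.1708, 0.0896]
tcp_rot: [1.845, 2.508, 0.022]
ft_force: [-0.9, 0.7, -1.0]
finger_gap: 0.0855
```

```bash
python3 - <<'E'
from h import *
for i in range(3): snapshot('side')
tool()
E
```

```text
t 8.55 p [ 0.5607 -0.1676  0.0905] yaw 17.55 zaxis [ 0.0299 -0.0032 -0.9995] f [0.4 1.1 0.4] gap 0.0852
```

step_arm:
  motion:
    - [[-0.4,-0.6,-1,-0.8],[0,0,-2,0],[0,0,-2,0],[0,0,-1.2,0],[0,0,-0.3,0]]

```text
clock: 9.05
ee_pos: [0.5614, -0.169, 0.0286]
tcp_rot: [1.848, 2.497, 0.033]
ft_force: [-0.1, -0.5, -0.2]
finger_gap: 0.0852
```

```bash
python3 - <<'E'
from h import *
for i in range(2): snapshot('side')
tool()
E
```

```text
t 9.15 p [ 0.5618 -0.1692  0.0293] yaw 17.01 zaxis [ 0.0414 -0.0038 -0.9991] f [-0.6  0.4 -0.1] gap 0.0857
```

step_arm:
  motion:
    - [[-0.5,-0.6,-0.6,0],[0,0,-0.2,0]]

```text
clock: 9.35
ee_pos: [0.5575, -0.1759, 0.0225]
tcp_rot: [1.846, 2.494, 0.035]
ft_force: [0.1, -0.3, -0.5]
finger_gap: 0.0851
```

step_arm:
  motion:
    - [[0,0,-0.05,0],[0,0,-0.05,0],[0,0,-0.05,0],[0,0,-0.05,0],[0,0,0,0],[0,0,0,0]]
  hand: 255

```text
clock: 9.95
ee_pos: [0.5581, -0.1767, 0.0225]
tcp_rot: [1.845, 2.492, 0.035]
ft_force: [-0.5, 0.3, -1.3]
finger_gap: 0.0398
```

step_arm:
  motion:
    - [[0,0,3,0],[0,0,4,0],[0,1,4,-4],[0,3,3,-5],[0,4,0,-5],[-0.2,4,0,-5],[-0.2,4,0,-2],[-0.2,4,0,0],[-0.2,4,0,0],[-0.2,4,0,0],[-0.2,3,0,0],[0,2,0,0],[0,1,0,0]]

```text
clock: 11.25
ee_pos: [0.5413, 0.1748, 0.1658]
tcp_rot: [2.292, 2.089, 0.031]
ft_force: [-0.4, -0.2, -1.3]
finger_gap: 0.0396
```

```bash
python3 - <<'E'
from h import *
for i in range(3): snapshot('side')
tool()
E
```

```text
t 11.4 p [0.5417 0.1716 0.1657] yaw 174.57 zaxis [ 0.0414 -0.0183 -0.999 ] f [ 0.4 -1.  -0.9] gap 0.0398
```

step_arm:
  motion:
    - [[-0.7,0,-1,0.6],[-0.7,0,-2,0.6],[0,0,-2.5,0],[0,0,-2,0],[0,0,-1,0]]

```text
clock: 11.9
ee_pos: [0.5309, 0.1588, 0.0802]
tcp_rot: [2.281, 2.088, 0.028]
ft_force: [-2.6, -2.5, 38.2]
finger_gap: 0.0399
```

```bash
python3 - <<'E'
from h import *
for i in range(3): snapshot('side')
tool()
E
```

```text
t 12.05 p [0.5317 0.16   0.0814] yaw 174.99 zaxis [ 0.0484 -0.0227 -0.9986] f [-0.3  1.  -1.3] gap 0.0395
```

The block touched the pad's top because the arm drifted back in y. I'll lift, correct and look.

step_arm:
  motion:
    - [[0,0,1.5,0.4],[-0.3,0.6,0,0.4],[-0.2,0.6,0,0]]

```text
clock: 12.35
ee_pos: [0.5277, 0.1684, 0.0971]
tcp_rot: [2.27, 2.096, 0.031]
ft_force: [-0.2, 0.2, -1.3]
finger_gap: 0.0394
```

```bash
python3 - <<'E'
from h import *
for i in range(7): b=snapshot('side')
tool()
b=b[:,:,::-1][150:235,210:300]
cv2.imwrite('pics/pl3.png',cv2.convertScaleAbs(cv2.resize(b,None,fx=7,fy=7,interpolation=cv2.INTER_CUBIC),alpha=1.2))
E
```

```text
t 12.7 p [0.5277 0.1685 0.0967] yaw 175.54 zaxis [ 0.0488 -0.0244 -0.9985] f [ 0.4  0.6 -1. ] gap 0.0395
```

View pics/pl3.png

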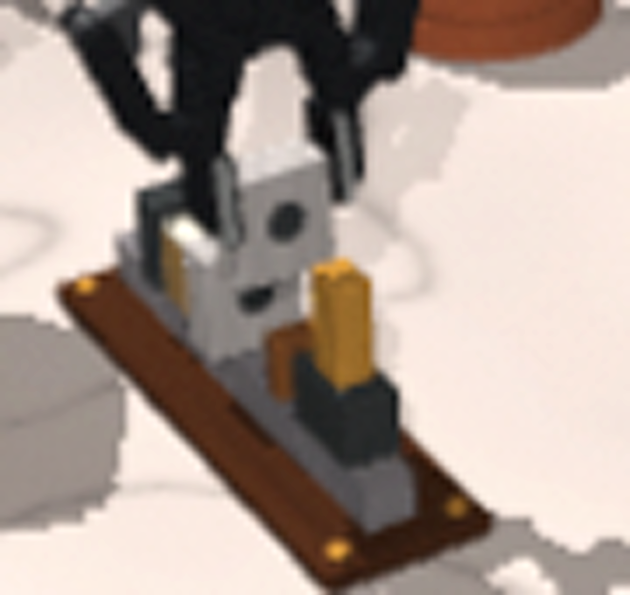

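```bash
python3 - <<'E'
from h import *
def X(u,v,x):
    a,b=R('side',u,v,0),R('side',u,v,.2);return a+(b-a)*(x-a[0])/(b[0]-a[0])
u=lambda p:(np.array(p)+.5)/7-.5+[210,150]
print(X(*u((287,221)),.5277), 'block1 mark ref')
for p,q in(((245,283),-.02),((332,248),.02)): print(X(*u(p),.5277+q).round(4))
E
```

```text
[0.5277     0.16542914 0.09788395] block1 mark ref
[0.5077 0.1641 0.0796]
[0.5477 0.1675 0.078 ]
```

step_arm:
  motion:
    - [[0,0.4,0,0.3],[0,0,-1,0],[0,0,-1.2,0],[0,0,-1,0],[0,0,-0.4,0]]

```text
clock: 13.2
ee_pos: [0.5276, 0.1726, 0.0573]
tcp_rot: [2.264, 2.104, 0.03]
ft_force: [-0.2, -0.5, -1.3]
finger_gap: 0.0395
```

```bash
python3 - <<'E'
from h import *
for i in range(2): snapshot('side');tool()
E
```

```text
t 13.25 p [0.5273 0.1725 0.057 ] yaw 175.85 zaxis [ 0.0479 -0.0246 -0.9986] f [-0.  -0.1 -2. ] gap 0.0394
t 13.3 p [0.5276 0.1726 0.0577] yaw 175.85 zaxis [ 0.0486 -0.0243 -0.9985] f [ 0.2  0.3 -0.6] gap 0.0398
```

No contact, and it's in position. Lowering in small steps.

step_arm:
  motion:
    - [[0,0,-0.35,0]]

```text
clock: 13.4
ee_pos: [0.5281, 0.1728, 0.0543]
tcp_rot: [2.263, 2.104, 0.031]
ft_force: [0.7, 0.4, -0.7]
finger_gap: 0.0394
```

step_arm:
  motion:
    - [[0,0,-0.3,0]]

```text
clock: 13.5
ee_pos: [0.5281, 0.1726, 0.0514]
tcp_rot: [2.263, 2.104, 0.03]
ft_force: [-6.8, -2.9, 30.3]
finger_gap: 0.0399
```

step_arm:
  motion:
    - [[0,0,-0.2,0]]

```text
clock: 13.6
ee_pos: [0.5281, 0.1725, 0.0513]
tcp_rot: [2.263, 2.103, 0.03]
ft_force: [-8.2, -2.3, 35.4]
finger_gap: 0.0395
```

step_arm:
  motion:
    - [[0,0,0,0]]

```text
clock: 13.7
ee_pos: [0.5284, 0.1728, 0.0524]
tcp_rot: [2.263, 2.102, 0.032]
ft_force: [-0.4, 0.6, -1.3]
finger_gap: 0.0401
```

step_arm:
  motion:
    - [[0,0,0,0],[0,0,0,0],[0,0,0,0],[0,0,0,0]]
  hand: 0

```text
clock: 14.1
ee_pos: [0.5295, 0.1731, 0.0531]
tcp_rot: [2.262, 2.101, 0.036]
ft_force: [0.1, -0.1, 0.4]
finger_gap: 0.0855
```

step_arm:
  motion:
    - [[0,0,2,0],[0,0,3,0],[0,0,4,0],[0,-2,3,0],[0,-4,0,0],[0,-4,0,0],[0,-4,0,0]]

```text
clock: 14.8
ee_pos: [0.5288, 0.0372, 0.1768]
tcp_rot: [2.248, 2.119, 0.042]
ft_force: [0.7, -0.0, 0.2]
finger_gap: 0.0856
```

```bash
python3 - <<'E'
from h import *
for i in range(4): b=snapshot('side')
t=snapshot('top');tool()
b=b[:,:,::-1][165:235,210:300];t=t[:,:,::-1][190:240,180:280]
B=cv2.copyMakeBorder(cv2.resize(b,None,fx=4,fy=4,interpolation=cv2.INTER_CUBIC),0,0,0,240,0)
cv2.imwrite('pics/pl4.png',cv2.convertScaleAbs(np.vstack([B,cv2.resize(t,None,fx=6,fy=6,interpolation=cv2.INTER_CUBIC)]),alpha=1.4))
E
```

```text
t 15.05 p [0.5285 0.0383 0.1761] yaw 176.52 zaxis [ 0.0535 -0.0191 -0.9984] f [0.6 0.6 0.4] gap 0.0854
```

View pics/pl4.png

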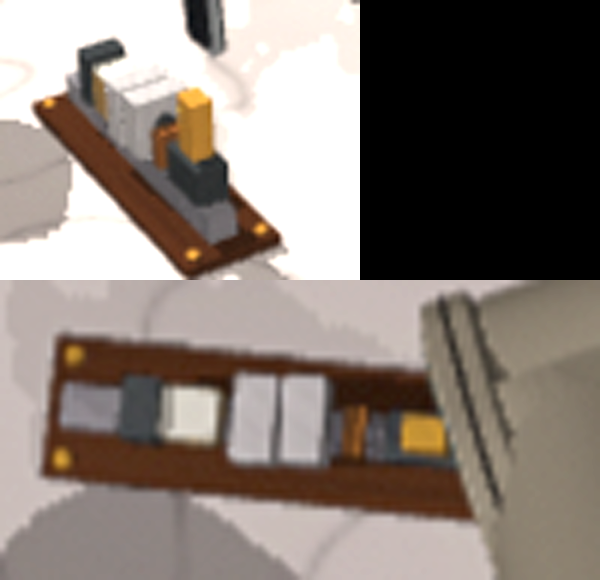

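Two packers stand side by side, square on the rail. Block tops are at about (230–280) and (280–330), and pad and handle are free. Going for the handle.

step_arm:
  motion:
    - [[-0.3,3,0,-0.7],[-0.3,3,0,0],[0,1.5,0,0],[0,0.4,-1,0],[0,0,-1.5,0]]

```text
clock: 15.55
ee_pos: [0.5225, 0.1282, 0.1509]
tcp_rot: [2.255, 2.115, 0.049]
ft_force: [0.4, -0.7, 0.0]
finger_gap: 0.0855
```

```bash
python3 - <<'E'
from h import *
for i in range(4): snapshot('side')
tool()
E
```

```text
t 15.75 p [0.522  0.1255 0.1506] yaw 176.16 zaxis [ 0.0541 -0.0166 -0.9984] f [-0.1 -0.   0.8] gap 0.085
```

step_arm:
  motion:
    - [[0,-0.7,0,-0.3],[0,0,-2,0],[0,0,-2.5,0],[0,0,-2,0],[0,0,-1,0]]

```text
clock: 16.25
ee_pos: [0.5263, 0.1139, 0.0777]
tcp_rot: [2.267, 2.093, 0.054]
ft_force: [-0.6, 0.3, 0.8]
finger_gap: 0.0854
```

```bash
python3 - <<'E'
from h import *
for i in range(3): snapshot('side')
tool()
E
```

```text
t 16.4 p [0.5265 0.1146 0.0786] yaw 175.49 zaxis [ 0.0641 -0.0165 -0.9978] f [0.8 0.2 1.1] gap 0.0861
```

step_arm:
  motion:
    - [[-0.4,0.35,-0.6,0.3],[0,0,-0.3,0]]

```text
clock: 16.6
ee_pos: [0.5238, 0.1185, 0.0712]
tcp_rot: [2.26, 2.098, 0.061]
ft_force: [-0.4, -0.3, 0.5]
finger_gap: 0.0854
```

step_arm:
  motion:
    - [[0,0,-0.05,0],[0,0,-0.05,0],[0,0,-0.05,0],[0,0,-0.05,0],[0,0,0,0],[0,0,0,0],[0,0,0,0]]
  hand: 255
  grip_force: 60

```text
clock: 17.3
ee_pos: [0.5227, 0.1192, 0.0704]
tcp_rot: [2.261, 2.099, 0.059]
ft_force: [2.3, 0.6, -0.1]
finger_gap: 0.0155
```

step_arm:
  motion:
    - [[0.02,0.3,0,0],[0.02,0.3,0,0],[0.02,0.3,0,0]]

```text
clock: 17.6
ee_pos: [0.5233, 0.1266, 0.0704]
tcp_rot: [2.263, 2.095, 0.055]
ft_force: [2.8, -1.4, 1.9]
finger_gap: 0.016
```

step_arm:
  motion:
    - [[0.02,0.25,0,0],[0.02,0.25,0,0]]

```text
clock: 17.8
ee_pos: [0.5236, 0.131, 0.0704]
tcp_rot: [2.264, 2.094, 0.053]
ft_force: [1.8, -3.4, 3.5]
finger_gap: 0.0158
```

step_arm:
  motion:
    - [[0.02,0.2,0,0],[0.02,0.2,0,0]]

```text
clock: 18.0
ee_pos: [0.5239, 0.1344, 0.0703]
tcp_rot: [2.264, 2.093, 0.051]
ft_force: [2.8, -3.8, 3.2]
finger_gap: 0.0164
```

step_arm:
  motion:
    - [[0.02,0.2,0,0]]

```text
clock: 18.1
ee_pos: [0.524, 0.1362, 0.0703]
tcp_rot: [2.264, 2.092, 0.05]
ft_force: [2.4, -3.5, 2.0]
finger_gap: 0.0161
```

step_arm:
  motion:
    - [[0.02,0.25,0,0]]

```text
clock: 18.2
ee_pos: [0.5241, 0.1385, 0.0703]
tcp_rot: [2.264, 2.091, 0.049]
ft_force: [2.3, -3.8, 2.8]
finger_gap: 0.016
```

step_arm:
  motion:
    - [[0.02,0.25,0,0]]

```text
clock: 18.3
ee_pos: [0.5243, 0.1402, 0.0703]
tcp_rot: [2.265, 2.09, 0.047]
ft_force: [2.7, -6.4, 4.2]
finger_gap: 0.0158
```

step_arm:
  motion:
    - [[0.02,0.25,0,0]]

```text
clock: 18.4
ee_pos: [0.5243, 0.1409, 0.0703]
tcp_rot: [2.265, 2.088, 0.043]
ft_force: [1.6, -7.6, 5.0]
finger_gap: 0.0156
```

step_arm:
  motion:
    - [[0.02,0.3,0,0]]

```text
clock: 18.5
ee_pos: [0.5243, 0.1416, 0.0703]
tcp_rot: [2.266, 2.085, 0.039]
ft_force: [1.7, -9.1, 4.4]
finger_gap: 0.016
```

step_arm:
  motion:
    - [[0.02,0.3,0,0]]

```text
clock: 18.6
ee_pos: [0.5244, 0.1418, 0.0703]
tcp_rot: [2.267, 2.081, 0.034]
ft_force: [2.2, -9.6, 4.3]
finger_gap: 0.0158
```

step_arm:
  motion:
    - [[0.02,0.3,0,0]]

```text
clock: 18.7
ee_pos: [0.5243, 0.1418, 0.0703]
tcp_rot: [2.268, 2.076, 0.028]
ft_force: [1.7, -10.3, 4.8]
finger_gap: 0.0161
```

step_arm:
  motion:
    - [[0.03,0.5,0,0]]

```text
clock: 18.8
ee_pos: [0.5244, 0.1431, 0.0703]
tcp_rot: [2.27, 2.071, 0.021]
ft_force: [1.7, -11.5, 4.6]
finger_gap: 0.0158
```

step_arm:
  motion:
    - [[0.03,0.5,0,0]]

```text
clock: 18.9
ee_pos: [0.5244, 0.1438, 0.0704]
tcp_rot: [2.272, 2.065, 0.014]
ft_force: [2.5, -11.9, 5.8]
finger_gap: 0.0159
```

```bash
python3 - <<'E'
from h import *
for i in range(6):
    b=snapshot('side')
    if i%2:tool()
t=snapshot('top')
b=b[:,:,::-1];t=t[:,:,::-1][130:290,160:420]
j=cv2.resize(b[150:240,205:305],(400,360),interpolation=cv2.INTER_CUBIC);w=cv2.resize(b[140:400,100:500],(400,260))
k=cv2.resize(t,(400,246));k=cv2.copyMakeBorder(k,0,114,0,0,0)
w=cv2.copyMakeBorder(w,0,100,0,0,0)
cv2.imwrite('pics/fin.png',cv2.convertScaleAbs(np.hstack([j,w]),alpha=1.2));cv2.imwrite('pics/fin.png',cv2.convertScaleAbs(np.vstack([np.hstack([j,w])[:354],np.hstack([k[:246],np.zeros_like(k[:246])])]),alpha=1.2))
E
```

```text
t 19.0 p [0.5244 0.1438 0.0703] yaw 174.62 zaxis [ 0.0546 -0.0472 -0.9974] f [  2.1 -13.    5.3] gap 0.0159
t 19.1 p [0.5244 0.1435 0.0703] yaw 174.61 zaxis [ 0.0545 -0.0472 -0.9974] f [  1.2 -11.7   4.6] gap 0.0159
t 19.2 p [0.5244 0.1435 0.0704] yaw 174.6 zaxis [ 0.0546 -0.0471 -0.9974] f [  1.8 -12.5   5.9] gap 0.0159
```

View pics/fin.png

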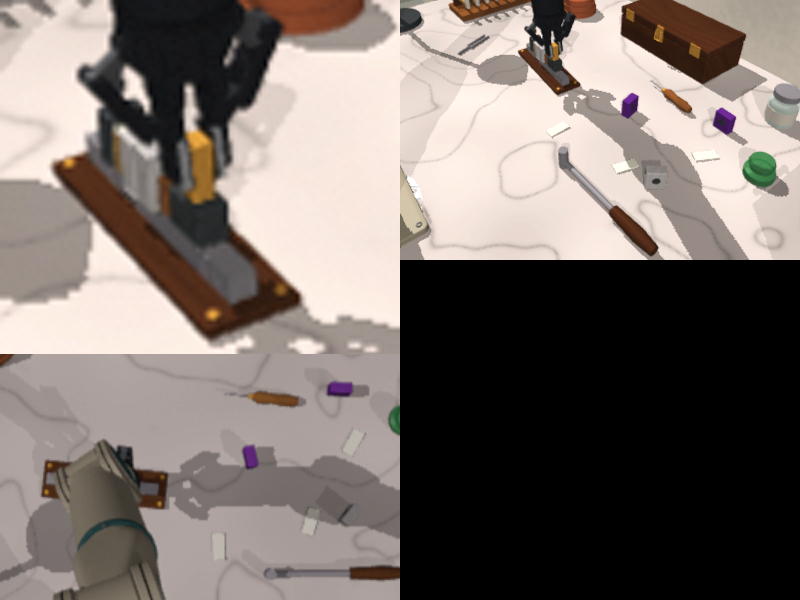

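The picture shows the stack closed up against the key block, upright, with the jaw held by its handle. The third packer and the bystanders haven't moved. The hold is steady at about 12 N.

```bash
python3 -c "
from h import *
tool();print(hand_in());tool()"
```

```text
t 19.25 p [0.5244 0.1435 0.0703] yaw 174.6 zaxis [ 0.0545 -0.0471 -0.9974] f [  1.2 -12.9   6.4] gap 0.0158
the job is handed in; nothing more can be done
None
the job is handed in; nothing more can be done
```

The job is handed in at 19.3 s: two packing blocks are squeezed between the jaw's pad and the key block, and the arm is still holding the jaw by its brass handle.

- **Gap and blocks:** The gap measured about 55 mm, so I used two packers, a then b. Both stood upright and square across the rail. Packer c was not needed and stays where it was on the marble.
- **Squeeze:** I felt the pad meet the stack after about 19.5 mm of hand travel, then pushed about 5 mm more. The push held steady at about 12–13 N before hand-in, of which roughly 10 N should be on the stack.
- **Last picture:** The stack is closed up on the key block, and the tools and purple look-alikes appear undisturbed.

**What went wrong or disagreed:**
- **Bump on the pad:** While lowering b, the arm had drifted and the block hit the top of the pad with about 38 N. It slid a few mm up in the grip. I lifted it, corrected the position and placed it, with no visible harm.
- **Hard set-down:** Setting a down peaked at about 53 N at the wrist, pressed through the held block.
- **Travel mismatch:** The felt contact came about 4 mm later than the 15.5 mm the cameras implied. Some tilt of the hand on the handle may account for it.
- **Tilt:** The tool finished about 4° off vertical.

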